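# Move the row of stamps to the caddy in reverse order

## Robot

A 7-joint arm with a two-finger parallel gripper is mounted at the origin on the work surface. World frame = base frame: x ahead of the robot, y to its left, z up, the work surface at z = 0. Lengths are in m, angles in rad, forces in N, time in s.
With the tool pointing down it reaches from about 0.4 to 0.85 m from the base axis. Payload 10.4 kg.
Tool frame: the origin (TCP) lies midway between the tips of the shut fingers; the grasp point (between the pads) lies 19 mm behind it; z points along the fingers, y is the line along which they close (so a half turn about z gives the same grasp; the last joint's range is limited). The gripper opens to 87 mm and grips with 3 to 60 N. Pads are 19 mm wide; open, the fingers measure 117 mm over their backs; the gripper's body (75 mm by 190 mm) begins 51 mm behind the grasp point.
Start: joints at [1.267, 0.332, -0.065, 1.46, 0.022, 1.35, -0.088], TCP at [0.173, -0.601, 0.223] pointing down, gripper open.
Joint ranges: [-2.6, 2.6], [-0.5, 2.12], [-1.47, 1.34], [0.16, 2.42], [-1.27, 4.41], [0.06, 2.06], [-2.6, 2.6]. Speed limits (rad/s): [2.22, 2.22, 2.79, 2.79, 3.14, 3.14, 3.14].

## Interface

Orientations are given as a unit quaternion [x, y, z, w].
In Python, from bench import r gives the robot as it stands.
- The arm moves only by the tool carry_out, never from a script. Its argument "steps" is a list that holds one entry, the list of rows, each a list of 6 numbers: the shift along the tool's x, y, z in cm, then the turn, a rotation vector about the tool's x, y, z in rad. In form: [[[dx, dy, dz, wx, wy, wz], ...]]. A call has 1 to 20 rows; each row is the pose to reach, as a shift and turn from the pose commanded when the call began, along the tool's axes at that moment; what a row does not reach only later rows make up. A row lasts 1/12 s, in which the tool goes at most 41.7 mm and 7.16 degrees, less where a joint would pass 70% of its speed; a pose out of reach is approached as far as the arm can. A call with a gripper value outside its range is refused whole. "hand" is the closure, from -1 (fully open) to 1 (shut), set as the call begins (left out, the last holds). The fingers move at their own pace and stop on an object; "squeeze" is the grip in N (left out, the last holds). Time passes only in rows, so rows that repeat a pose let the fingers close. It gives the time, the measured TCP pose, the force, the opening and the grip force at its end, in the units of the state.
- r.read_state(): the state, without advancing time (a new reading comes with each control period).
- r.camera(name): name is "side" or "top"; returns the picture (384x512x3 uint8, red, green, blue); there is no depth.
- r.camera_params(name): a dict with "fx", "fy", "cx", "cy" (pixels), "D" ([k1, k2, p1, p2, k3] as OpenCV has them; the pictures are not rectified), "view" (4x4, takes a point from world to camera coordinates). Camera axes: x right, y up, looking along -z (the intrinsics and any distortion apply to the point x, -y, -z); pixel columns grow to the right and rows downward; lengths in m; the calibration is good to about 2 mm. A picture is of the moment at which its call begins. camera_params takes no time and is no camera call.
- r.close_job(): hands the job in; it is judged then, once.
The state is a dict: "time": time; "joint_positions": joint angles; "joint_vel": joint speeds; "joint_torque": joint torques, N m; "ee_pos": TCP position; "eef_rot": TCP orientation; "ft_force": force on the tool from outside, world axes, zero at the start; "torque": the same for the moment, N m; "width": finger opening in m; "grip_force": force on a finger pad.
Only numpy, scipy, OpenCV 4.12 (cv2) and the standard library are available. Lean on these libraries where they do the work, as an engineer would, in place of code of your own. Each camera call takes 0.05 s, during which the arm holds its last target. There are 200 camera calls.

## Task

The lavender caddy is going to be used from the other side of the desk, so move the four wooden stamps from their ink pads in the grey tray to the four wells on the caddy's low front step in reverse order: as seen from the robot, the stamp that is leftmost in the tray goes into the rightmost well, the next one into the well beside it, and so on, the rightmost stamp ending in the leftmost well. Stand each stamp upright on its foot, down in its well, one per well, and never let a stamp tip over on the way.

Things in the scene. Friction and masses are not known exactly. Their poses are not given: they have to be found in the camera images.
- round_mid (a point): Wooden hand stamp, 80 mm tall, about 60 g. Foot: round, 38 mm across, 16 mm thick. On it a round upright handle 22 mm in diameter, straight from 26 to 76 mm above the underside. Point: on its upright axis, 40 mm above the underside; z up. Best gripped from above, 18 mm above this point.
- square_mid (a point): Wooden hand stamp, 80 mm tall, about 60 g. Foot: square, 34 by 34 mm, 16 mm thick. On it a round upright handle 22 mm in diameter, straight from 26 to 76 mm above the underside. Point: on its upright axis, 40 mm above the underside; z up. Best gripped from above, 18 mm above this point.
- oblong_mid (a point): Wooden hand stamp, 80 mm tall, about 60 g. Foot: oblong, 44 (along its x) by 24 (along its y) mm, 16 mm thick. On it a round upright handle 22 mm in diameter, straight from 26 to 76 mm above the underside. Point: on its upright axis, 40 mm above the underside; z up. Best gripped from above, 18 mm above this point.
- cross_mid (a point): Wooden hand stamp, 80 mm tall, about 60 g. Foot: a plus-shaped cross, arms 42 long from tip to tip and 16 wide, in mm, 16 mm thick. On it a round upright handle 22 mm in diameter, straight from 26 to 76 mm above the underside. Point: on its upright axis, 40 mm above the underside; z up. Best gripped from above, 18 mm above this point.
- round_pad: Black ink pad with a grey felt top, round, 48 mm across, 12 mm thick, fixed in the tray. The stamp with the same shape of foot stands on it at the start, so it marks that stamp's original place in the row. Origin at the centre of its underside, 6 mm above the table; axes as the tray's.
- square_pad: Black ink pad with a grey felt top, square, 44 by 44 mm, 12 mm thick, fixed in the tray. The stamp with the same shape of foot stands on it at the start, so it marks that stamp's original place in the row. Origin at the centre of its underside, 6 mm above the table; axes as the tray's.
- oblong_pad: Black ink pad with a grey felt top, oblong, 54 (along x) by 34 mm, 12 mm thick, fixed in the tray. The stamp with the same shape of foot stands on it at the start, so it marks that stamp's original place in the row. Origin at the centre of its underside, 6 mm above the table; axes as the tray's.
- cross_pad: Black ink pad with a grey felt top, a plus-shaped cross, 52 tip to tip, arms 26 wide, in mm, 12 mm thick, fixed in the tray. The stamp with the same shape of foot stands on it at the start, so it marks that stamp's original place in the row. Origin at the centre of its underside, 6 mm above the table; axes as the tray's.
- tray: Low light-grey tray, 78 (x) by 244 (y) by 10 mm high, fixed. Holds the four ink pads in a row along its y axis, at y = +87, +29, -29, -87 mm, in any order; their tops are 18 mm above the table. Origin at the centre of its underside, on the table. +y is the left end as seen from the robot (turned at most 15 degrees).
- caddy: Lavender stepped caddy, 244 mm long (y), fixed. Low front step: four square wells at x = 0, y = +87, +29, -29, -87 mm, each 54 (x) by 52 mm inside, floor 18 mm above table, 8 mm ribs round it. Steps behind: 36 mm high at x = 55 to 100 mm, 60 mm high to x = 145. Origin on the table under the middle of the wells; +x away from robot, +y left as seen from robot (turned at most 15 degrees).

How it is judged:
At the end, for the whole second after the job is handed in: Each stamp is at rest, upright within 0.12 rad, its mid point 50 to 64 mm up, within 15 mm in caddy x and y of the centre of the well that mirrors its pad: pad at tray y = +87, +29, -29, -87 mm means well at caddy y = -87, -29, +29, +87 mm (x of round_mid in the frame of caddy between -0.015 and 0.015 m and z of round_mid in the frame of caddy between 0.05 and 0.064 m and angle between each of round_mid, square_mid, oblong_mid, cross_mid's own z axis and vertical below 0.12 rad and linear speed of each of round_stamp, square_stamp, oblong_stamp, cross_stamp below 0.02 m/s and ((y of round_pad in the frame of tray between 0.072 and 0.102 m and y of round_mid in the frame of caddy between -0.102 and -0.072 m) or (y of round_pad in the frame of tray between 0.014 and 0.044 m and y of round_mid in the frame of caddy between -0.044 and -0.014 m) or (y of round_pad in the frame of tray between -0.044 and -0.014 m and y of round_mid in the frame of caddy between 0.014 and 0.044 m) or (y of round_pad in the frame of tray between -0.102 and -0.072 m and y of round_mid in the frame of caddy between 0.072 and 0.102 m)) and x of square_mid in the frame of caddy between -0.015 and 0.015 m and z of square_mid in the frame of caddy between 0.05 and 0.064 m and ((y of square_pad in the frame of tray between 0.072 and 0.102 m and y of square_mid in the frame of caddy between -0.102 and -0.072 m) or (y of square_pad in the frame of tray between 0.014 and 0.044 m and y of square_mid in the frame of caddy between -0.044 and -0.014 m) or (y of square_pad in the frame of tray between -0.044 and -0.014 m and y of square_mid in the frame of caddy between 0.014 and 0.044 m) or (y of square_pad in the frame of tray between -0.102 and -0.072 m and y of square_mid in the frame of caddy between 0.072 and 0.102 m)) and x of oblong_mid in the frame of caddy between -0.015 and 0.015 m and z of oblong_mid in the frame of caddy between 0.05 and 0.064 m and ((y of oblong_pad in the frame of tray between 0.072 and 0.102 m and y of oblong_mid in the frame of caddy between -0.102 and -0.072 m) or (y of oblong_pad in the frame of tray between 0.014 and 0.044 m and y of oblong_mid in the frame of caddy between -0.044 and -0.014 m) or (y of oblong_pad in the frame of tray between -0.044 and -0.014 m and y of oblong_mid in the frame of caddy between 0.014 and 0.044 m) or (y of oblong_pad in the frame of tray between -0.102 and -0.072 m and y of oblong_mid in the frame of caddy between 0.072 and 0.102 m)) and x of cross_mid in the frame of caddy between -0.015 and 0.015 m and z of cross_mid in the frame of caddy between 0.05 and 0.064 m and ((y of cross_pad in the frame of tray between 0.072 and 0.102 m and y of cross_mid in the frame of caddy between -0.102 and -0.072 m) or (y of cross_pad in the frame of tray between 0.014 and 0.044 m and y of cross_mid in the frame of caddy between -0.044 and -0.014 m) or (y of cross_pad in the frame of tray between -0.044 and -0.014 m and y of cross_mid in the frame of caddy between 0.014 and 0.044 m) or (y of cross_pad in the frame of tray between -0.102 and -0.072 m and y of cross_mid in the frame of caddy between 0.072 and 0.102 m))); the robot touches nothing.
It fails at once if a stamp is tipped over (more than 0.7 rad from upright) (angle between any of round_mid, square_mid, oblong_mid, cross_mid's own z axis and vertical above 0.7 rad).
It also fails if it takes over 99 s, if anything falls off the work surface, if the arm or the gripper's body presses on something with over 40 N, if the wrist force passes 120 N, or if a joint passes its speed limit or range.

## Working session

There is one attempt and no reset: what is moved stays moved. The work goes in short steps, Python scripts to look and compute and a tool call to move; the robot and the scene stay as the last step left them, time stands still between calls to the robot, and variables do not carry over. Pictures are saved under pics/ and viewed, at most 14 in all, crops included, and the job is handed in when it is done.

Besides the shell and the picture viewer there is one more tool, called as name([rows], argument=value, ...), one row to a line, values as JSON. carry_out: Moves the arm, as the interface text tells. Its arguments: {"type":"object","properties":{"steps":{"type":"array","items":{"type":"array","items":{"type":"array","items":{"type":"number"}}}},"hand":{"type":"number"},"squeeze":{"type":"number"}},"required":["steps"]}

```bash
mkdir -p pics; python3 - <<'E'
from bench import r
import cv2
print(r.read_state())
for n in("top","side"):
    cv2.imwrite(f"pics/{n}0.png",r.camera(n)[:,:,::-1]); print(r.camera_params(n))
E
```

```text
{'time': 0.0, 'joint_positions': array([ 1.26740801,  0.33288632, -0.06469221,  1.46092494,  0.02162114,
        1.34991559, -0.08848152]), 'joint_vel': array([ 0.00031692,  0.00054222, -0.00162979, -0.00094959,  0.00077981,
       -0.00081078, -0.00056958]), 'joint_torque': array([-5.85537055e-04, -6.23259902e+01,  2.40615837e-02, -3.89899278e+01,
       -6.14486821e-02,  3.97028332e-02,  1.26800146e-04]), 'ee_pos': array([ 0.17307142, -0.60015729,  0.22175273]), 'eef_rot': array([ 9.90158114e-01,  1.39951393e-01, -1.44827096e-04, -7.04296317e-04]), 'ft_force': array([ 0.00051963, -0.01392289,  0.05117043]), 'torque': array([ 0.03542022,  0.02305156, -0.00504014]), 'grip_force': 0.0, 'width': 0.08716770993206449}
{'fx': 356.8516862874635, 'fy': 356.8516862874635, 'cx': 260.62818474103125, 'cy': 190.530157935705, 'D': array([-0.00140366,  0.        ,  0.        ,  0.        ,  0.        ]), 'view': array([[-0.02986427, -0.99921758, -0.0259296 ,  0.03413941],
       [ 0.99337525, -0.03254958,  0.11020947, -0.52112386],
       [-0.11096724, -0.0224665 ,  0.99357009, -0.91721245],
       [ 0.        ,  0.        ,  0.        ,  1.        ]])}
{'fx': 352.98104639079645, 'fy': 352.98104639079645, 'cx': 260.37610800734484, 'cy': 197.7146711122086, 'D': array([-0.00563779,  0.        ,  0.        ,  0.        ,  0.        ]), 'view': array([[ 0.78364063, -0.62121155,  0.00188807, -0.43404854],
       [ 0.37139809,  0.47094008,  0.80017429, -0.24238962],
       [-0.49796669, -0.62634786,  0.59976457, -0.5100919 ],
       [ 0.        ,  0.        ,  0.        ,  1.        ]])}
```

View pics/top0.png

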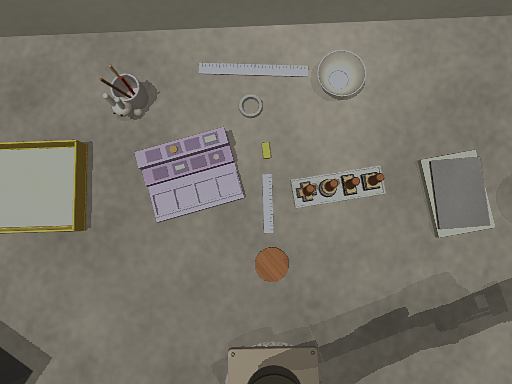

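View pics/side0.png

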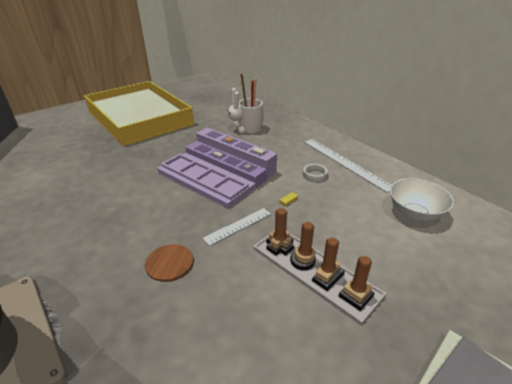

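```bash
python3 - <<'E'
import cv2,numpy as np
t=cv2.imread("pics/top0.png");s=cv2.imread("pics/side0.png")
cv2.imwrite("pics/c1.png",np.vstack([cv2.resize(t[155:215,285:395],None,fx=6,fy=4.8,interpolation=2)[:, :660],cv2.resize(s[195:320,245:390],(660,300),interpolation=2)]))
cv2.imwrite("pics/c2.png",cv2.resize(t[120:230,130:250],None,fx=5,fy=5,interpolation=2))
E
```

```text
(no output)
```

View pics/c1.png

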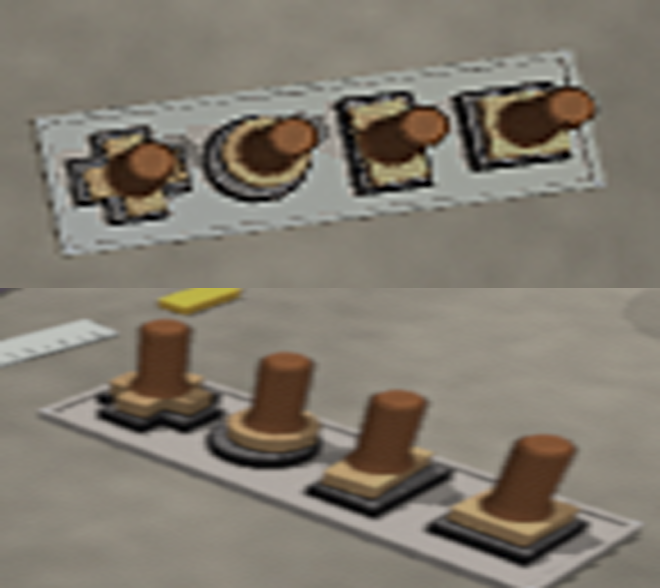

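View pics/c2.png

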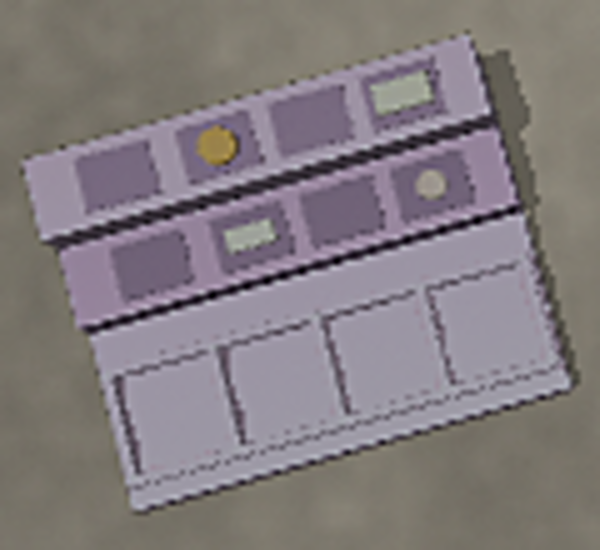

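```bash
cat >h.py <<'E'
from bench import r
import cv2,numpy as np
from scipy.spatial.transform import Rotation as R
def cast(n,px,z):
    p=r.camera_params(n);V=p["view"];K=np.array([[p["fx"],0,p["cx"]],[0,p["fy"],p["cy"]],[0,0,1.]])
    u=cv2.undistortPoints(np.float64(px).reshape(-1,1,2),K,p["D"]).reshape(-1,2)
    d=np.c_[u[:,0],-u[:,1],-np.ones(len(u))]@V[:3,:3]
    c=-V[:3,:3].T@V[:3,3]
    return (c+d*((np.asarray(z)-c[2])/d[:,2])[:,None])[:,:2]
def fit(m,w):
    m=np.float64(m);a=m-m.mean(0);b=w-w.mean(0)
    th=np.arctan2((a[:,0]*b[:,1]-a[:,1]*b[:,0]).sum(),(a*b).sum())
    M=np.array([[np.cos(th),-np.sin(th)],[np.sin(th),np.cos(th)]]);t=w.mean(0)-M@m.mean(0)
    return th,M,t,(w-m@M.T-t)*1000
E
python3 - <<'E'
from h import *
np.set_printoptions(precision=4,suppress=True)
f=lambda c:np.array(c)/5+[130,120]-.4
g=lambda c:np.array(c)/[6,4.8]+[285,155]-.4
w=cast("top",f([(22,160),(470,35),(50,242),(492,118),(88,328),(522,210)]),np.array([60,60,60,60,36,36])/1e3)
th,M,t,e=fit(np.array([(145,122),(145,-122),(100,122),(100,-122),(55,122),(55,-122)])/1e3,w)
print("caddy",th,t,e.round(1).tolist())
print("wells",[(t+M@[0,y]).round(4) for y in(-.087,-.029,.029,.087)])
w=cast("top",g([(35,118),(572,52),(605,185),(62,255)]),np.full(4,.01))
th,M,t,e=fit(np.array([(39,122),(39,-122),(-39,-122),(-39,122)])/1e3,w)
print("tray",th,t,e.round(1).tolist())
print("pads",[(t+M@[0,y]).round(4) for y in(.087,.029,-.029,-.087)])
im=cv2.imread("pics/top0.png");hsv=cv2.cvtColor(im,cv2.COLOR_BGR2HSV)
m=cv2.inRange(hsv,(3,90,95),(16,255,255));m[:160]=0;m[205:]=0;m[:,:295]=0
n,_,st,c=cv2.connectedComponentsWithStats(m)
for i in range(1,n):
    if st[i,4]>8: print(st[i],c[i],cast("top",c[i],np.array([.097])))
print("hand",cast("top",g([(153,158),(295,135),(427,125),(571,107)]),np.full(4,.098)))
print("sidehand",cast("side",np.array([(163,327-288),(286,360-288),(397,400-288),(545,444-288)])*[145/660,125/300]+[245,195]-.4,np.full(4,.098)))
E
```

```text
caddy 0.24312693112529365 [0.52   0.1909] [[0.7, 1.8], [0.4, 1.9], [0.2, -2.5], [-0.9, 2.0], [1.3, -3.6], [-1.8, 0.5]]
wells [array([0.5409, 0.1064]), array([0.527 , 0.1627]), array([0.513, 0.219]), array([0.499 , 0.2753])]
tray 0.12414708329839637 [ 0.5287 -0.1896] [[0.1, 0.2], [-0.7, -0.6], [1.0, -0.5], [-0.3, 0.9]]
pads [array([ 0.5179, -0.1033]), array([ 0.5251, -0.1608]), array([ 0.5323, -0.2184]), array([ 0.5395, -0.2759])]
[377 174   7   7  37] [379.8649 176.7027] [[ 0.5389 -0.2769]]
[352 178   7   7  37] [355.2432 180.7568] [[ 0.5309 -0.2164]]
[330 180   7   7  39] [333.2821 182.8974] [[ 0.5274 -0.1626]]
[307 185   7   7  39] [309.7949 188.1282] [[ 0.5163 -0.1045]]
hand [[ 0.5177 -0.1052]
 [ 0.5276 -0.1636]
 [ 0.531  -0.2174]
 [ 0.5383 -0.2763]]
sidehand [[ 0.5144 -0.108 ]
 [ 0.5262 -0.1655]
 [ 0.5285 -0.2198]
 [ 0.5376 -0.2786]]
```

```bash
cat >>h.py <<'E'
def plan(x,y,z,th):
    "shift (cm) and turn in the tool frame to reach TCP x,y,z with the closing line at yaw th"
    s=r.read_state();Q=R.from_quat(s["eef_rot"])
    for t in(th,th-np.pi):
        T=R.from_matrix(np.c_[[-np.sin(t),np.cos(t),0],[np.cos(t),np.sin(t),0],[0,0,-1]])
        v=(Q.inv()*T).as_rotvec()
        if np.linalg.norm(v)<1.58: break
    return (Q.inv().apply(np.array([x,y,z])-s["ee_pos"])*100).round(2).tolist()+v.round(3).tolist()
E
python3 - <<'E'
from h import *
print(plan(.516,-.106,.19,.124))
f=lambda c:np.array(c)/5+[130,120]-.4
M=np.array([[np.cos(.243),-np.sin(.243)],[np.sin(.243),np.cos(.243)]])
w=cast("top",f([(140,472),(245,443),(350,412),(455,383),(115,375),(220,348),(325,318),(430,290)]),np.full(8,.02))
print(((w-[.52,.1909])@M*1000).round(1))
E
```

```text
[46.64, -37.97, 3.23, -0.001, -0.001, -1.414]
[[-24.5 114.2]
 [-24.7  55.9]
 [-23.9  -2.7]
 [-24.2 -61.1]
 [ 30.  114.9]
 [ 28.7  56.4]
 [ 29.   -2.4]
 [ 28.2 -61. ]]
```

carry_out([
  [[46.6, -38, 3.2, 0, 0, -1.414], [46.6, -38, 3.2, 0, 0, -1.414], [46.6, -38, 3.2, 0, 0, -1.414], [46.6, -38, 3.2, 0, 0, -1.414], [46.6, -38, 3.2, 0, 0, -1.414], [46.6, -38, 3.2, 0, 0, -1.414], [46.6, -38, 3.2, 0, 0, -1.414], [46.6, -38, 3.2, 0, 0, -1.414], [46.6, -38, 3.2, 0, 0, -1.414], [46.6, -38, 3.2, 0, 0, -1.414], [46.6, -38, 3.2, 0, 0, -1.414], [46.6, -38, 3.2, 0, 0, -1.414], [46.6, -38, 3.2, 0, 0, -1.414], [46.6, -38, 3.2, 0, 0, -1.414], [46.6, -38, 3.2, 0, 0, -1.414], [46.6, -38, 3.2, 0, 0, -1.414], [46.6, -38, 3.2, 0, 0, -1.414], [46.6, -38, 3.2, 0, 0, -1.414], [46.6, -38, 3.2, 0, 0, -1.414], [46.6, -38, 3.2, 0, 0, -1.414]],
], hand=-1, squeeze=15)

```text
time: 1.77
ee_pos: [0.5151, -0.1077, 0.1906]
eef_rot: [0.663, 0.749, -0.0, 0.0]
ft_force: [-0.3, 0.4, -0.5]
width: 0.0868
grip_force: 0.0
```

```bash
python3 - <<'E'
from h import *
s=r.read_state();print(s["time"],s["ee_pos"],s["joint_positions"].round(2),np.abs(s["joint_vel"]).max())
print(plan(.516,-.106,.0575,.124))
E
```

```text
1.7667 [ 0.51514091 -0.10770096  0.1905643 ] [ 0.69  0.19 -0.63  1.74  0.12  1.25  0.15] 0.006361473438997593
[0.17, 0.11, 13.31, -0.0, 0.001, -0.002]
```

carry_out([
  [[0.15, 0.1, 4, 0, 0, 0], [0.15, 0.1, 8, 0, 0, 0], [0.15, 0.1, 11, 0, 0, 0], [0.15, 0.1, 13.3, 0, 0, 0], [0.15, 0.1, 13.3, 0, 0, 0], [0.15, 0.1, 13.3, 0, 0, 0], [0.15, 0.1, 13.3, 0, 0, 0]],
])

```text
time: 2.35
ee_pos: [0.5174, -0.1052, 0.0592]
eef_rot: [0.662, 0.749, 0.0, 0.001]
ft_force: [-0.5, -0.3, -0.2]
width: 0.0871
grip_force: 0.0
```

carry_out([
  [[0, 0, 0, 0, 0, 0], [0, 0, 0, 0, 0, 0], [0, 0, 0, 0, 0, 0], [0, 0, 0, 0, 0, 0], [0, 0, 0, 0, 0, 0], [0, 0, 0, 0, 0, 0], [0, 0, 0, 0, 0, 0], [0, 0, 0, 0, 0, 0]],
], hand=1)

```text
time: 3.02
ee_pos: [0.5164, -0.1047, 0.0575]
eef_rot: [0.662, 0.75, -0.0, -0.0]
ft_force: [0.2, 0.0, 0.1]
width: 0.0417
grip_force: 0.0
```

carry_out([
  [[0, 0, -2, 0, 0, 0], [0, 0, -4, 0, 0, 0], [0, 0, -7, 0, 0, 0], [0, 0, -11, 0, 0, 0], [0, 0, -11, 0, 0, 0], [0, 0, -11, 0, 0, 0]],
])

```text
time: 3.52
ee_pos: [0.5179, -0.1049, 0.1697]
eef_rot: [0.662, 0.75, 0.001, 0.002]
ft_force: [-1.4, -0.8, -1.0]
width: 0.0036
grip_force: 0.0
```

```bash
python3 - <<'E'
from h import *
print(plan(.5422,.107,.168,.243))
for n in("top","side"): cv2.imwrite(f"pics/{n}1.png",r.camera(n)[:,:,::-1])
a=cv2.imread("pics/top1.png")[120:240,220:400];b=cv2.imread("pics/side1.png")[120:330,180:400]
cv2.imwrite("pics/h1.png",np.hstack([cv2.resize(a,(400,400)),cv2.resize(b,(400,400))]))
E
```

```text
[20.73, 5.03, 0.15, 0.004, 0.002, -0.119]
```

View pics/h1.png

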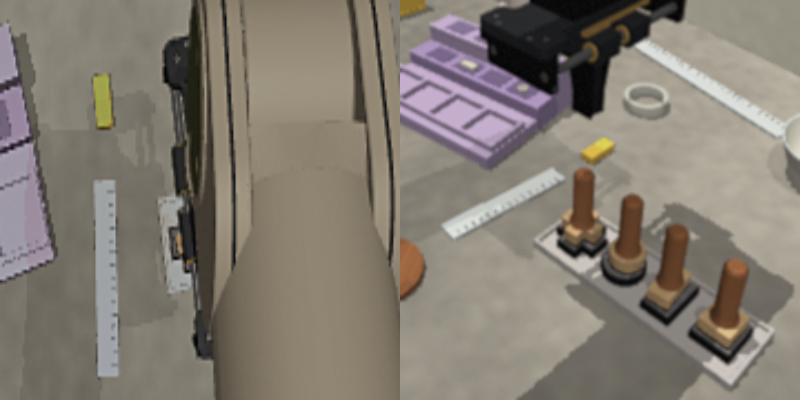

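The image shows the hand rose before the fingers (slow to shut) had reached the handle. All four stamps still stand on their pads. I'll check the first one's place, reopen and repeat with a longer close.

carry_out([
  [[0, 0, -2, 0, 0, 0], [0, 0, -2, 0, 0, 0], [0, 0, -2, 0, 0, 0], [0, 0, -2, 0, 0, 0], [0, 0, -2, 0, 0, 0], [0, 0, -2, 0, 0, 0], [0, 0, -2, 0, 0, 0], [0, 0, -2, 0, 0, 0], [0, 0, -2, 0, 0, 0], [0, 0, -2, 0, 0, 0], [0, 0, -2, 0, 0, 0], [0, 0, -2, 0, 0, 0]],
], hand=-0.2)

```text
time: 4.62
ee_pos: [0.5165, -0.1047, 0.1876]
eef_rot: [0.662, 0.75, -0.0, 0.0]
ft_force: [-1.3, 0.5, 0.7]
width: 0.0516
grip_force: 0.0
```

```bash
python3 - <<'E'
from h import *
for k in(0,1):
    im=cv2.imread(f"pics/side{k}.png");m=cv2.inRange(cv2.cvtColor(im,cv2.COLOR_BGR2HSV),(3,100,40),(14,255,255))
    m[:195]=0;m[:,:262]=0;m[305:]=0
    n,_,st,c=cv2.connectedComponentsWithStats(m)
    for i in range(1,n):
        if st[i,4]>60: print(k,st[i],c[i])
s=r.read_state();print(s["ee_pos"],s["width"],plan(.516,-.106,.0575,.124))
E
```

```text
0 [273 208  14  33 337] [280.31750742 224.93768546]
0 [298 222  15  34 369] [306.04878049 239.18699187]
0 [321 238  17  35 404] [329.90594059 255.51237624]
0 [351 256  20  36 453] [360.98233996 274.29580574]
1 [273 208  14  33 335] [280.31044776 224.96716418]
1 [298 222  15  34 367] [306.10354223 239.62125341]
1 [321 238  17  35 414] [329.94927536 255.75603865]
1 [351 256  20  36 472] [361.01059322 274.17584746]
[ 0.51649042 -0.10466572  0.18756813] 0.05162596280611707 [-0.12, -0.07, 13.01, 0.0, 0.0, 0.0]
```

Stamp undisturbed. Descend and grip, with time enough to close.

carry_out([
  [[-0.1, -0.05, 4, 0, 0, 0], [-0.1, -0.05, 8, 0, 0, 0], [-0.1, -0.05, 11, 0, 0, 0], [-0.1, -0.05, 13, 0, 0, 0], [-0.1, -0.05, 13, 0, 0, 0], [-0.1, -0.05, 13, 0, 0, 0], [-0.1, -0.05, 13, 0, 0, 0]],
])

```text
time: 5.2
ee_pos: [0.5172, -0.1058, 0.0591]
eef_rot: [0.662, 0.75, 0.001, 0.001]
ft_force: [1.1, 0.6, -1.1]
width: 0.0525
grip_force: 0.0
```

carry_out([
  [[0, 0, 0, 0, 0, 0], [0, 0, 0, 0, 0, 0], [0, 0, 0, 0, 0, 0], [0, 0, 0, 0, 0, 0], [0, 0, 0, 0, 0, 0], [0, 0, 0, 0, 0, 0], [0, 0, 0, 0, 0, 0], [0, 0, 0, 0, 0, 0], [0, 0, 0, 0, 0, 0], [0, 0, 0, 0, 0, 0], [0, 0, 0, 0, 0, 0], [0, 0, 0, 0, 0, 0]],
], hand=1, squeeze=20)

```text
time: 6.2
ee_pos: [0.5162, -0.1058, 0.0577]
eef_rot: [0.662, 0.75, -0.0, 0.0]
ft_force: [-1.5, -0.2, 4.9]
width: 0.0213
grip_force: 20.0
```

carry_out([
  [[0, 0, -2, 0, 0, 0], [0, 0, -5, 0, 0, 0], [0, 0, -8.5, 0, 0, 0], [0, 0, -11, 0, 0, 0], [2, 0.5, -11, 0, 0, -0.02], [5, 1.3, -11, 0, 0, -0.04], [8.5, 2.2, -11, 0, 0, -0.06], [12, 3.1, -11, 0, 0, -0.08], [15.5, 4, -11, 0, 0, -0.1], [18.5, 4.7, -11, 0, 0, -0.12], [20, 5.1, -11, 0, 0, -0.12], [20.8, 5.2, -11, 0, 0, -0.12], [20.8, 5.2, -11, 0, 0, -0.12], [20.8, 5.2, -11, 0, 0, -0.12], [20.8, 5.2, -11, 0, 0, -0.12]],
])

```text
time: 7.45
ee_pos: [0.542, 0.1052, 0.1671]
eef_rot: [0.617, 0.787, -0.001, 0.0]
ft_force: [0.1, 0.1, -0.2]
width: 0.0213
grip_force: 20.0
```

```bash
python3 - <<'E'
from h import *
s=r.read_state();print(s["ee_pos"],s["width"],s["grip_force"],plan(.5422,.107,.060,.243))
cv2.imwrite("pics/top2.png",r.camera("top")[:,:,::-1])
cv2.imwrite("pics/side2.png",r.camera("side")[:,:,::-1])
b=cv2.imread("pics/side2.png")[100:250,140:340];cv2.imwrite("pics/h2.png",cv2.resize(b,(800,600),interpolation=2))
E
```

```text
[0.54202018 0.10523341 0.16714722] 0.02128373772088356 19.991354491467064 [0.18, 0.07, 10.71, -0.001, 0.001, -0.001]
```

View pics/h2.png

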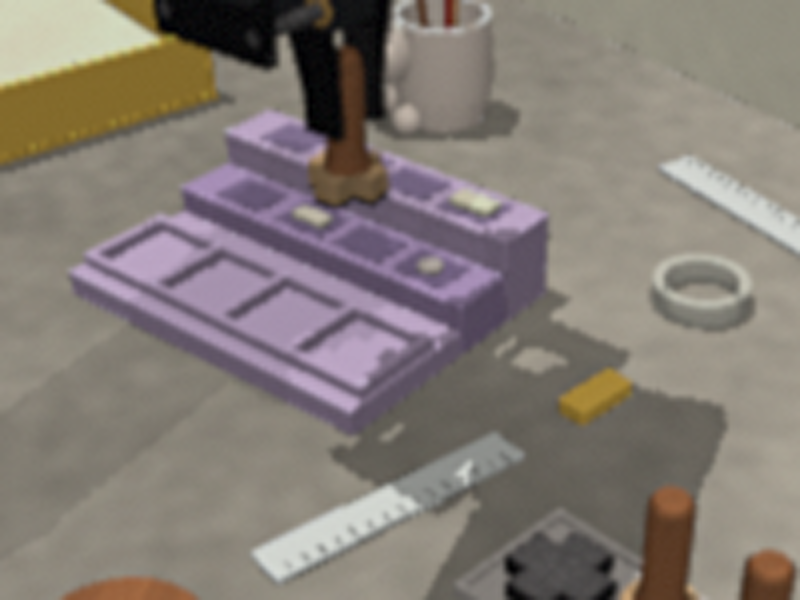

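```bash
python3 - <<'E'
from h import *
w=cast("side",np.array([(350,308),(438,345),(368,392),(298,350),(352,405),(72,275)])/4+[140,100]-.4,np.full(6,.024))
print(w.round(4), w[:4].mean(0))
M=np.array([[np.cos(.243),-np.sin(.243)],[np.sin(.243),np.cos(.243)]])
print(((w-[.52,.1909])@M*1000).round(1))
E
```

```text
[[0.5615 0.1408]
 [0.58   0.0759]
 [0.5213 0.0633]
 [0.5125 0.1226]
 [0.5075 0.0589]
 [0.4446 0.2811]] [0.54385552 0.10063318]
[[  28.2  -58.7]
 [  30.6 -126.1]
 [ -29.4 -124.1]
 [ -23.7  -64.5]
 [ -43.9 -125.1]
 [ -51.4  105.7]]
```

carry_out([
  [[0.2, 0.1, 2, 0, 0, 0], [0.2, 0.1, 5, 0, 0, 0], [0.2, 0.1, 7.5, 0, 0, 0], [0.2, 0.1, 9, 0, 0, 0], [0.2, 0.1, 10, 0, 0, 0], [0.2, 0.1, 10.5, 0, 0, 0], [0.2, 0.1, 10.8, 0, 0, 0], [0.2, 0.1, 10.8, 0, 0, 0], [0.2, 0.1, 10.8, 0, 0, 0]],
])

```text
time: 8.3
ee_pos: [0.5431, 0.1093, 0.0604]
eef_rot: [0.616, 0.788, 0.0, 0.001]
ft_force: [-0.1, 0.1, -0.4]
width: 0.0218
grip_force: 20.0
```

carry_out([
  [[-0.15, 0, 0.1, 0, 0, 0], [-0.15, 0, 0.2, 0, 0, 0], [-0.15, 0, 0.2, 0, 0, 0], [-0.15, 0, 0.2, 0, 0, 0]],
])

```text
time: 8.63
ee_pos: [0.543, 0.1077, 0.0578]
eef_rot: [0.616, 0.788, 0.0, 0.0]
ft_force: [0.1, -0.6, 0.5]
width: 0.0209
grip_force: 20.0
```

```bash
python3 - <<'E'
from h import *
s=r.read_state();print(s["ee_pos"],s["ft_force"])
cv2.imwrite("pics/side3.png",r.camera("side")[:,:,::-1])
b=cv2.imread("pics/side3.png")[130:220,150:290];cv2.imwrite("pics/h3.png",cv2.resize(b,(800,514),interpolation=2))
E
```

```text
[0.54301479 0.10773073 0.05778089] [ 0.11195719 -0.60868193  0.46314111]
```

View pics/h3.png

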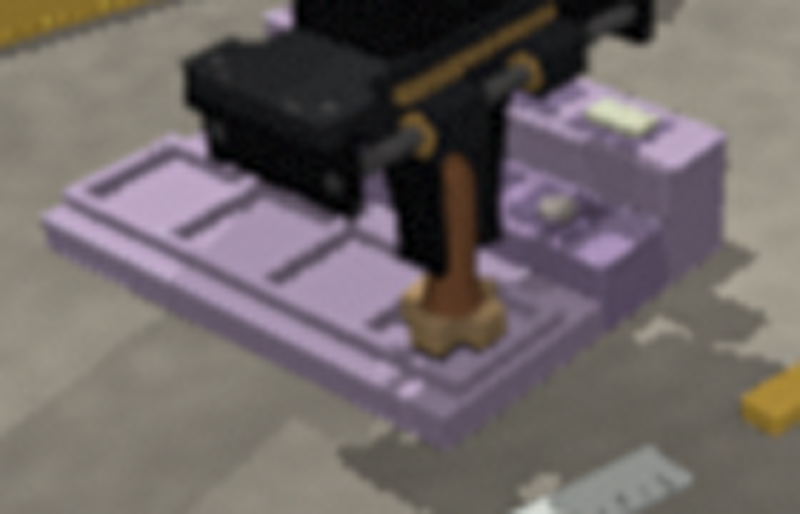

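carry_out([
  [[0, 0, 0, 0, 0, 0], [0, 0, 0, 0, 0, 0], [0, 0, 0, 0, 0, 0], [0, 0, 0, 0, 0, 0], [0, 0, 0, 0, 0, 0], [0, 0, 0, 0, 0, 0], [0, 0, 0, 0, 0, 0], [0, 0, 0, 0, 0, 0]],
], hand=-0.2)

```text
time: 9.35
ee_pos: [0.5428, 0.1079, 0.0575]
eef_rot: [0.616, 0.788, -0.0, 0.0]
ft_force: [-0.3, -0.7, 0.0]
width: 0.052
grip_force: 0.0
```

carry_out([
  [[0, 0, -3, 0, 0, 0], [0, 0, -7, 0, 0, 0], [0, 0, -11, 0, 0, 0], [0, 0, -13, 0, 0, 0], [-26, -8.1, -13, 0, 0, 0.12], [-26, -8.1, -13, 0, 0, 0.12], [-26, -8.1, -13, 0, 0, 0.12], [-26, -8.1, -13, 0, 0, 0.12], [-26, -8.1, -13, 0, 0, 0.12], [-26, -8.1, -13, 0, 0, 0.12], [-26, -8.1, -13, 0, 0, 0.12], [-26, -8.1, -13, 0, 0, 0.12], [-26, -8.1, -13, 0, 0, 0.12], [-26, -8.1, -13, 0, 0, 0.12], [-26, -8.1, -13, 0, 0, 0.12]],
])

```text
time: 10.6
ee_pos: [0.5273, -0.1623, 0.1876]
eef_rot: [0.661, 0.75, 0.0, -0.0]
ft_force: [0.3, 0.7, -0.2]
width: 0.0521
grip_force: 0.0
```

```bash
python3 - <<'E'
from h import *
s=r.read_state();print(s["ee_pos"],s["width"],plan(.527,-.164,.0575,.124))
for n in("top","side"): cv2.imwrite(f"pics/{n}4.png",r.camera(n)[:,:,::-1])
a=cv2.imread("pics/top4.png")[120:230,130:260];b=cv2.imread("pics/side4.png")[130:310,150:390]
cv2.imwrite("pics/h4.png",np.hstack([cv2.resize(a,(400,400),interpolation=2),cv2.resize(b,(400,400),interpolation=2)]))
E
```

```text
[ 0.52733253 -0.16225941  0.18763367] 0.052077740781456106 [-0.17, -0.06, 13.01, 0.0, -0.0, 0.002]
```

View pics/h4.png

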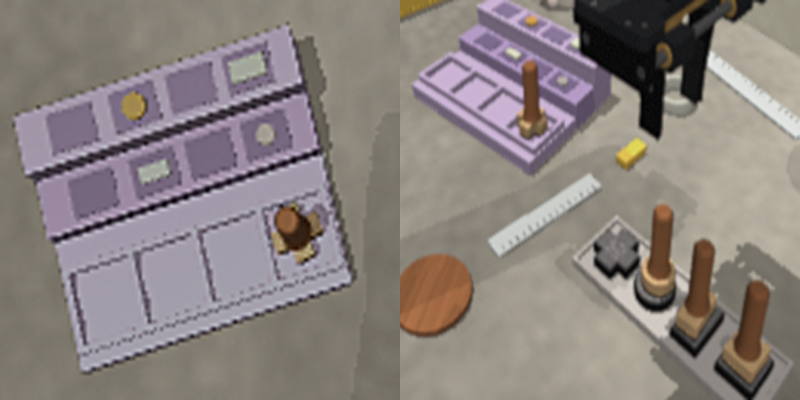

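The cross stands in the rightmost well (top crop at ~(293,225) of the panel), the round stamp is next.

carry_out([
  [[-0.15, -0.05, 4, 0, 0, 0], [-0.15, -0.05, 8, 0, 0, 0], [-0.15, -0.05, 11, 0, 0, 0], [-0.15, -0.05, 13, 0, 0, 0], [-0.15, -0.05, 13, 0, 0, 0], [-0.15, -0.05, 13, 0, 0, 0], [-0.15, -0.05, 13, 0, 0, 0]],
])

```text
time: 11.28
ee_pos: [0.5279, -0.1653, 0.0592]
eef_rot: [0.662, 0.75, 0.0, 0.001]
ft_force: [0.1, 0.2, 0.2]
width: 0.0522
grip_force: 0.0
```

carry_out([
  [[0, 0, 0, 0, 0, 0], [0, 0, 0, 0, 0, 0], [0, 0, 0, 0, 0, 0], [0, 0, 0, 0, 0, 0], [0, 0, 0, 0, 0, 0], [0, 0, 0, 0, 0, 0], [0, 0, 0, 0, 0, 0], [0, 0, 0, 0, 0, 0], [0, 0, 0, 0, 0, 0], [0, 0, 0, 0, 0, 0], [0, 0, 0, 0, 0, 0], [0, 0, 0, 0, 0, 0]],
], hand=1)

```text
time: 12.28
ee_pos: [0.5269, -0.1657, 0.0577]
eef_rot: [0.662, 0.75, 0.0, 0.0]
ft_force: [0.1, -0.7, 3.3]
width: 0.0212
grip_force: 20.0
```

carry_out([
  [[0, 0, -2, 0, 0, 0], [0, 0, -5, 0, 0, 0], [0, 0, -8.5, 0, 0, 0], [0, 0, -11.5, 0, 0, 0], [2, 0.3, -11.5, 0, 0, -0.02], [5, 0.7, -11.5, 0, 0, -0.04], [8.5, 1.1, -11.5, 0, 0, -0.06], [12, 1.5, -11.5, 0, 0, -0.08], [15.5, 2, -11.5, 0, 0, -0.1], [19, 2.4, -11.5, 0, 0, -0.12], [22.5, 2.9, -11.5, 0, 0, -0.12], [26, 3.4, -11.5, 0, 0, -0.12], [29, 3.8, -11.5, 0, 0, -0.12], [31.5, 4.1, -11.5, 0, 0, -0.12], [32.6, 4.2, -11.5, 0, 0, -0.12], [32.6, 4.2, -11.5, 0, 0, -0.12], [32.6, 4.2, -11.5, 0, 0, -0.12], [32.6, 4.2, -11.5, 0, 0, -0.12]],
])

```text
time: 13.78
ee_pos: [0.5282, 0.1614, 0.172]
eef_rot: [0.616, 0.787, -0.001, 0.0]
ft_force: [-0.4, 0.0, -1.0]
width: 0.0214
grip_force: 20.0
```

```bash
python3 - <<'E'
from h import *
s=r.read_state();print(s["ee_pos"],s["width"],s["grip_force"],plan(.5285,.163,.058,.243))
E
```

```text
[0.52821538 0.16140249 0.17204815] 0.021369300950044707 19.99196893282715 [0.16, 0.08, 11.4, -0.001, 0.001, -0.001]
```

carry_out([
  [[0.05, 0.05, 2, 0, 0, 0], [0.05, 0.05, 5, 0, 0, 0], [0.05, 0.05, 7.5, 0, 0, 0], [0.05, 0.05, 9.5, 0, 0, 0], [0.05, 0.05, 10.7, 0, 0, 0], [0.05, 0.05, 11.2, 0, 0, 0], [0.05, 0.05, 11.4, 0, 0, 0], [0.05, 0.05, 11.4, 0, 0, 0], [0.05, 0.05, 11.4, 0, 0, 0], [0.05, 0.05, 11.4, 0, 0, 0]],
])

```text
time: 14.62
ee_pos: [0.5292, 0.1638, 0.0597]
eef_rot: [0.616, 0.788, 0.001, 0.001]
ft_force: [-0.5, 0.3, -1.0]
width: 0.0211
grip_force: 20.0
```

carry_out([
  [[0, 0, 0.05, 0, 0, 0], [0, 0, 0.05, 0, 0, 0], [0, 0, 0.05, 0, 0, 0]],
])

```text
time: 14.87
ee_pos: [0.5286, 0.1637, 0.0583]
eef_rot: [0.616, 0.788, 0.0, 0.0]
ft_force: [-0.6, -0.1, -1.4]
width: 0.0211
grip_force: 20.0
```

carry_out([
  [[0, 0, 0, 0, 0, 0], [0, 0, 0, 0, 0, 0], [0, 0, 0, 0, 0, 0], [0, 0, 0, 0, 0, 0], [0, 0, 0, 0, 0, 0], [0, 0, 0, 0, 0, 0], [0, 0, 0, 0, 0, 0], [0, 0, 0, 0, 0, 0]],
], hand=-0.2)

```text
time: 15.53
ee_pos: [0.5284, 0.1637, 0.058]
eef_rot: [0.616, 0.788, -0.0, 0.0]
ft_force: [0.0, -0.2, 0.1]
width: 0.0519
grip_force: 0.0
```

carry_out([
  [[0, 0, -3, 0, 0, 0], [0, 0, -7, 0, 0, 0], [0, 0, -11, 0, 0, 0], [0, 0, -13, 0, 0, 0], [-37, -9.1, -13, 0, 0, 0.12], [-37, -9.1, -13, 0, 0, 0.12], [-37, -9.1, -13, 0, 0, 0.12], [-37, -9.1, -13, 0, 0, 0.12], [-37, -9.1, -13, 0, 0, 0.12], [-37, -9.1, -13, 0, 0, 0.12], [-37, -9.1, -13, 0, 0, 0.12], [-37, -9.1, -13, 0, 0, 0.12], [-37, -9.1, -13, 0, 0, 0.12], [-37, -9.1, -13, 0, 0, 0.12], [-37, -9.1, -13, 0, 0, 0.12], [-37, -9.1, -13, 0, 0, 0.12], [-37, -9.1, -13, 0, 0, 0.12], [-37, -9.1, -13, 0, 0, 0.12]],
])

```text
time: 17.03
ee_pos: [0.5299, -0.2157, 0.1882]
eef_rot: [0.661, 0.75, 0.0, 0.0]
ft_force: [0.4, -0.1, 0.6]
width: 0.0523
grip_force: 0.0
```

```bash
python3 - <<'E'
from h import *
s=r.read_state();print(s["ee_pos"],s["width"],plan(.530,-.218,.0575,.124))
for n in("top","side"): cv2.imwrite(f"pics/{n}5.png",r.camera(n)[:,:,::-1])
a=cv2.imread("pics/top5.png")[120:230,130:260];b=cv2.imread("pics/side5.png")[130:310,150:390]
cv2.imwrite("pics/h5.png",np.hstack([cv2.resize(a,(400,400),interpolation=2),cv2.resize(b,(400,400),interpolation=2)]))
E
```

```text
[ 0.52986824 -0.21566531  0.18821745] 0.05225264395677901 [-0.23, -0.02, 13.07, 0.0, -0.0, 0.002]
```

View pics/h5.png

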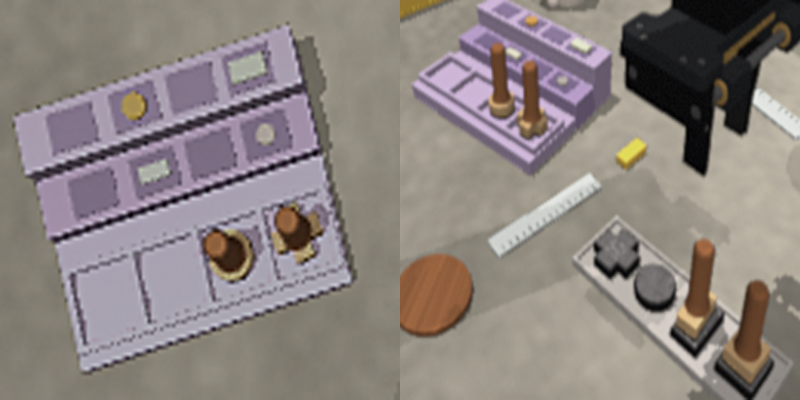

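Two stamps stand in their wells (round at panel ~(228,252), cross at ~(295,230)). Oblong next.

carry_out([
  [[-0.1, -0.02, 4, 0, 0, 0], [-0.1, -0.02, 8, 0, 0, 0], [-0.1, -0.02, 11, 0, 0, 0], [-0.1, -0.02, 13, 0, 0, 0], [-0.1, -0.02, 13, 0, 0, 0], [-0.1, -0.02, 13, 0, 0, 0], [-0.1, -0.02, 13, 0, 0, 0]],
])

```text
time: 17.72
ee_pos: [0.5306, -0.2182, 0.0598]
eef_rot: [0.662, 0.75, 0.0, 0.001]
ft_force: [0.5, 0.3, 0.2]
width: 0.0521
grip_force: 0.0
```

carry_out([
  [[0, 0, 0, 0, 0, 0], [0, 0, 0, 0, 0, 0], [0, 0, 0, 0, 0, 0], [0, 0, 0, 0, 0, 0], [0, 0, 0, 0, 0, 0], [0, 0, 0, 0, 0, 0], [0, 0, 0, 0, 0, 0], [0, 0, 0, 0, 0, 0], [0, 0, 0, 0, 0, 0], [0, 0, 0, 0, 0, 0], [0, 0, 0, 0, 0, 0], [0, 0, 0, 0, 0, 0]],
], hand=1)

```text
time: 18.72
ee_pos: [0.5295, -0.2184, 0.0581]
eef_rot: [0.662, 0.75, -0.0, 0.0]
ft_force: [-0.2, 0.2, 0.6]
width: 0.0215
grip_force: 20.0
```

carry_out([
  [[0, 0, -2, 0, 0, 0], [0, 0, -5, 0, 0, 0], [0, 0, -8.5, 0, 0, 0], [0, 0, -11.5, 0, 0, 0], [2, 0.2, -11.5, 0, 0, -0.02], [5, 0.5, -11.5, 0, 0, -0.04], [8.5, 0.8, -11.5, 0, 0, -0.06], [12.3, 1.1, -11.5, 0, 0, -0.08], [16.2, 1.5, -11.5, 0, 0, -0.1], [20.1, 1.8, -11.5, 0, 0, -0.12], [24, 2.2, -11.5, 0, 0, -0.12], [28, 2.5, -11.5, 0, 0, -0.12], [32, 2.9, -11.5, 0, 0, -0.12], [36, 3.2, -11.5, 0, 0, -0.12], [39.5, 3.6, -11.5, 0, 0, -0.12], [42.2, 3.8, -11.5, 0, 0, -0.12], [43.6, 3.9, -11.5, 0, 0, -0.12], [43.6, 3.9, -11.5, 0, 0, -0.12], [43.6, 3.9, -11.5, 0, 0, -0.12], [43.6, 3.9, -11.5, 0, 0, -0.12]],
])

```text
time: 20.38
ee_pos: [0.5144, 0.2179, 0.1726]
eef_rot: [0.616, 0.788, -0.0, 0.0]
ft_force: [0.7, 0.5, -0.1]
width: 0.0211
grip_force: 20.0
```

```bash
python3 - <<'E'
from h import *
s=r.read_state();print(s["ee_pos"],s["width"],s["grip_force"],plan(.5145,.2195,.058,.243))
E
```

```text
[0.51436733 0.21792175 0.17261622] 0.021119210449992265 20.016931834397838 [0.16, 0.06, 11.46, -0.001, 0.001, -0.0]
```

carry_out([
  [[0.05, 0.05, 2, 0, 0, 0], [0.05, 0.05, 5, 0, 0, 0], [0.05, 0.05, 7.5, 0, 0, 0], [0.05, 0.05, 9.5, 0, 0, 0], [0.05, 0.05, 10.7, 0, 0, 0], [0.05, 0.05, 11.2, 0, 0, 0], [0.05, 0.05, 11.5, 0, 0, 0], [0.05, 0.05, 11.5, 0, 0, 0], [0.05, 0.05, 11.5, 0, 0, 0], [0.05, 0.05, 11.5, 0, 0, 0], [0.05, 0.05, 11.5, 0, 0, 0], [0.05, 0.05, 11.5, 0, 0, 0]],
])

```text
time: 21.38
ee_pos: [0.5149, 0.2199, 0.0586]
eef_rot: [0.616, 0.788, 0.0, 0.0]
ft_force: [-0.7, 1.1, -1.0]
width: 0.0214
grip_force: 20.0
```

carry_out([
  [[0, 0, 0, 0, 0, 0], [0, 0, 0, 0, 0, 0], [0, 0, 0, 0, 0, 0], [0, 0, 0, 0, 0, 0], [0, 0, 0, 0, 0, 0], [0, 0, 0, 0, 0, 0], [0, 0, 0, 0, 0, 0], [0, 0, 0, 0, 0, 0]],
], hand=-0.2)

```text
time: 22.05
ee_pos: [0.5146, 0.2197, 0.058]
eef_rot: [0.616, 0.788, -0.0, 0.0]
ft_force: [1.0, 0.4, -0.9]
width: 0.0518
grip_force: 0.0
```

carry_out([
  [[0, 0, -3, 0, 0, 0], [0, 0, -7, 0, 0, 0], [0, 0, -11, 0, 0, 0], [0, 0, -13, 0, 0, 0], [-48.9, -9.7, -13, 0, 0, 0.12], [-48.9, -9.7, -13, 0, 0, 0.12], [-48.9, -9.7, -13, 0, 0, 0.12], [-48.9, -9.7, -13, 0, 0, 0.12], [-48.9, -9.7, -13, 0, 0, 0.12], [-48.9, -9.7, -13, 0, 0, 0.12], [-48.9, -9.7, -13, 0, 0, 0.12], [-48.9, -9.7, -13, 0, 0, 0.12], [-48.9, -9.7, -13, 0, 0, 0.12], [-48.9, -9.7, -13, 0, 0, 0.12], [-48.9, -9.7, -13, 0, 0, 0.12], [-48.9, -9.7, -13, 0, 0, 0.12], [-48.9, -9.7, -13, 0, 0, 0.12], [-48.9, -9.7, -13, 0, 0, 0.12], [-48.9, -9.7, -13, 0, 0, 0.12], [-48.9, -9.7, -13, 0, 0, 0.12]],
])

```text
time: 23.72
ee_pos: [0.539, -0.2766, 0.1882]
eef_rot: [0.661, 0.75, 0.0, -0.0]
ft_force: [-0.2, 0.7, 0.5]
width: 0.052
grip_force: 0.0
```

```bash
python3 - <<'E'
from h import *
s=r.read_state();print(s["ee_pos"],s["width"],plan(.538,-.278,.0575,.124))
for n in("top","side"): cv2.imwrite(f"pics/{n}6.png",r.camera(n)[:,:,::-1])
a=cv2.imread("pics/top6.png")[120:230,130:260];b=cv2.imread("pics/side6.png")[130:310,150:390]
cv2.imwrite("pics/h6.png",np.hstack([cv2.resize(a,(400,400),interpolation=2),cv2.resize(b,(400,400),interpolation=2)]))
E
```

```text
[ 0.53904084 -0.276576    0.18816123] 0.052012436112365334 [-0.13, -0.13, 13.07, 0.0, -0.0, 0.002]
```

View pics/h6.png

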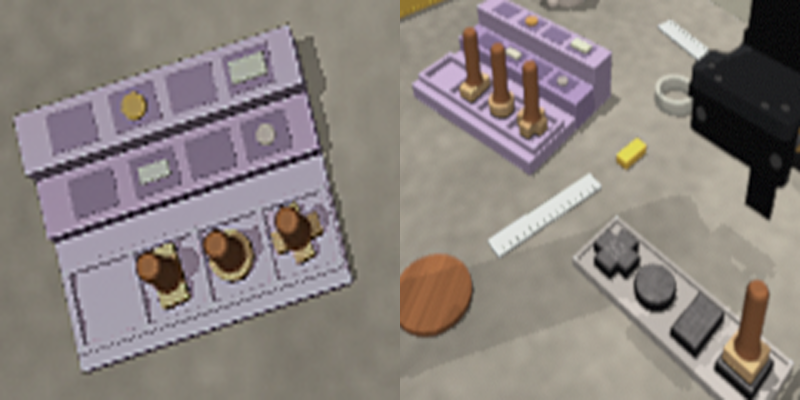

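Oblong sits in its well (panel ~(168,275)). The square stamp is last.

carry_out([
  [[-0.1, -0.1, 4, 0, 0, 0], [-0.1, -0.1, 8, 0, 0, 0], [-0.1, -0.1, 11, 0, 0, 0], [-0.1, -0.1, 13, 0, 0, 0], [-0.1, -0.1, 13, 0, 0, 0], [-0.1, -0.1, 13, 0, 0, 0], [-0.1, -0.1, 13, 0, 0, 0]],
])

```text
time: 24.4
ee_pos: [0.5389, -0.2792, 0.06]
eef_rot: [0.662, 0.75, 0.0, 0.001]
ft_force: [0.4, -0.2, 0.6]
width: 0.0522
grip_force: 0.0
```

carry_out([
  [[0, 0, 0, 0, 0, 0], [0, 0, 0, 0, 0, 0], [0, 0, 0, 0, 0, 0], [0, 0, 0, 0, 0, 0], [0, 0, 0, 0, 0, 0], [0, 0, 0, 0, 0, 0], [0, 0, 0, 0, 0, 0], [0, 0, 0, 0, 0, 0], [0, 0, 0, 0, 0, 0], [0, 0, 0, 0, 0, 0], [0, 0, 0, 0, 0, 0], [0, 0, 0, 0, 0, 0]],
], hand=1)

```text
time: 25.4
ee_pos: [0.5378, -0.2793, 0.0582]
eef_rot: [0.662, 0.75, 0.0, 0.0]
ft_force: [0.0, -0.7, 1.5]
width: 0.0215
grip_force: 20.0
```

carry_out([
  [[0, 0, -2, 0, 0, 0], [0, 0, -5, 0, 0, 0], [0, 0, -8.5, 0, 0, 0], [0, 0, -11.5, 0, 0, 0], [2, 0.1, -11.5, 0, 0, -0.02], [5, 0.3, -11.5, 0, 0, -0.04], [8.5, 0.5, -11.5, 0, 0, -0.06], [12.3, 0.7, -11.5, 0, 0, -0.08], [16.2, 0.9, -11.5, 0, 0, -0.1], [20.1, 1.1, -11.5, 0, 0, -0.12], [24, 1.4, -11.5, 0, 0, -0.12], [28, 1.6, -11.5, 0, 0, -0.12], [32, 1.8, -11.5, 0, 0, -0.12], [36, 2, -11.5, 0, 0, -0.12], [40, 2.3, -11.5, 0, 0, -0.12], [44, 2.5, -11.5, 0, 0, -0.12], [48, 2.7, -11.5, 0, 0, -0.12], [51.5, 2.9, -11.5, 0, 0, -0.12], [54.2, 3.1, -11.5, 0, 0, -0.12], [55.5, 3.1, -11.5, 0, 0, -0.12]],
])

```text
time: 27.07
ee_pos: [0.4982, 0.2796, 0.1729]
eef_rot: [0.614, 0.789, 0.0, -0.001]
ft_force: [-0.6, -0.4, -1.5]
width: 0.0212
grip_force: 20.0
```

carry_out([
  [[0, 0, 0, 0, 0, 0], [0, 0, 0, 0, 0, 0], [0, 0, 0, 0, 0, 0], [0, 0, 0, 0, 0, 0]],
])

```text
time: 27.4
ee_pos: [0.5004, 0.2737, 0.1729]
eef_rot: [0.617, 0.787, -0.0, 0.0]
ft_force: [1.3, -0.9, -1.0]
width: 0.0213
grip_force: 20.0
```

```bash
python3 - <<'E'
from h import *
s=r.read_state();print(s["ee_pos"],s["width"],s["grip_force"],plan(.5003,.2755,.058,.243))
E
```

```text
[0.50039666 0.27366449 0.17285768] 0.02133112784910273 20.017747309757397 [0.19, 0.04, 11.49, -0.0, 0.001, -0.001]
```

carry_out([
  [[0.1, 0.05, 2, 0, 0, 0], [0.1, 0.05, 5, 0, 0, 0], [0.1, 0.05, 7.5, 0, 0, 0], [0.1, 0.05, 9.5, 0, 0, 0], [0.1, 0.05, 10.7, 0, 0, 0], [0.1, 0.05, 11.2, 0, 0, 0], [0.1, 0.05, 11.5, 0, 0, 0], [0.1, 0.05, 11.5, 0, 0, 0], [0.1, 0.05, 11.5, 0, 0, 0], [0.1, 0.05, 11.5, 0, 0, 0], [0.1, 0.05, 11.5, 0, 0, 0], [0.1, 0.05, 11.5, 0, 0, 0]],
])

```text
time: 28.4
ee_pos: [0.5004, 0.2765, 0.0585]
eef_rot: [0.616, 0.788, 0.0, 0.0]
ft_force: [0.1, -0.9, -0.4]
width: 0.0214
grip_force: 20.0
```

carry_out([
  [[0, 0, 0, 0, 0, 0], [0, 0, 0, 0, 0, 0], [0, 0, 0, 0, 0, 0], [0, 0, 0, 0, 0, 0], [0, 0, 0, 0, 0, 0], [0, 0, 0, 0, 0, 0], [0, 0, 0, 0, 0, 0], [0, 0, 0, 0, 0, 0]],
], hand=-0.2)

```text
time: 29.07
ee_pos: [0.5001, 0.2763, 0.058]
eef_rot: [0.616, 0.788, -0.0, 0.0]
ft_force: [-0.6, 0.2, 0.4]
width: 0.0516
grip_force: 0.0
```

carry_out([
  [[0, 0, -3, 0, 0, 0], [0, 0, -7, 0, 0, 0], [0, 0, -11, 0, 0, 0], [0, 0, -14, 0, 0, 0], [-35, -8, -14, 0, 0, 0], [-35, -8, -14, 0, 0, 0], [-35, -8, -14, 0, 0, 0], [-35, -8, -14, 0, 0, 0], [-35, -8, -14, 0, 0, 0], [-35, -8, -14, 0, 0, 0], [-35, -8, -14, 0, 0, 0], [-35, -8, -14, 0, 0, 0], [-35, -8, -14, 0, 0, 0], [-35, -8, -14, 0, 0, 0], [-35, -8, -14, 0, 0, 0], [-35, -8, -14, 0, 0, 0]],
])

```text
time: 30.4
ee_pos: [0.5071, -0.0815, 0.1981]
eef_rot: [0.615, 0.788, 0.0, -0.0]
ft_force: [0.6, 0.2, 0.8]
width: 0.0522
grip_force: 0.0
```

```bash
python3 - <<'E'
from h import *
for n in("top","side"): cv2.imwrite(f"pics/{n}7.png",r.camera(n)[:,:,::-1])
a=cv2.imread("pics/top7.png");b=cv2.imread("pics/side7.png")[130:310,150:390]
m=cv2.inRange(cv2.cvtColor(a,cv2.COLOR_BGR2HSV),(3,90,95),(16,255,255));m[:165]=0;m[225:]=0;m[:,:145]=0;m[:,245:]=0
n,_,st,c=cv2.connectedComponentsWithStats(m)
M=np.array([[np.cos(.243),-np.sin(.243)],[np.sin(.243),np.cos(.243)]])
for i in range(1,n):
    if st[i,4]>12: print(((cast("top",c[i],np.array([.097]))-[.5213,.1918])@M*1000).round(1))
cv2.imwrite("pics/h7.png",np.hstack([cv2.resize(a[120:230,130:260],(400,400),interpolation=2),cv2.resize(b,(400,400),interpolation=2)]))
E
```

```text
[[  2.  -85.1]]
[[  1.3 -25.8]]
[[ 1.5 30.9]]
[[ 1.3 90.8]]
```

View pics/h7.png

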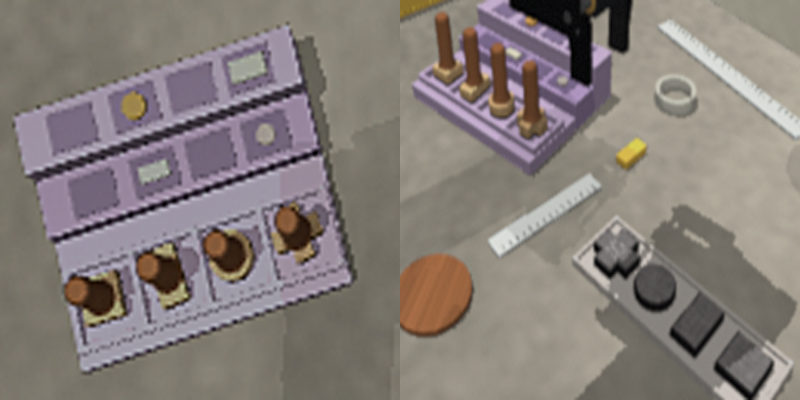

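All four stamps stand upright in the correct mirrored wells, within 4 mm of centre, and the gripper is clear.

```bash
python3 -c "
from bench import r
print(r.close_job())"
```

```text
the job is handed in; nothing more can be done
None
```

I moved all four stamps and handed the job in. From the caddy's left to right they are square, oblong, round and cross, the reverse of their tray order. All stand upright, measured about 4 mm or less from their well centres. The run took about 30 s of the 99 s allowed.

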